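# Free a sagging guard bolt and hold the gate ajar

## Robot

A 6-joint arm with a two-finger parallel gripper is mounted at the origin on the work surface. World frame = base frame: x ahead of the robot, y to its left, z up, the work surface at z = 0. Lengths are in m, angles in rad, forces in N, time in s.
With the tool pointing down it reaches from about 0.375 to 0.825 m from the base axis. Payload 5.5 kg.
Tool frame: the origin (TCP) lies between the finger pads; the fingertips stand 11 mm ahead of it and the grasp point (between the pads) lies 8 mm behind it; z points along the fingers, y is the line along which they close (so a half turn about z gives the same grasp; the last joint's range is limited). The gripper opens to 85 mm and grips with 20 to 120 N. Pads are 22 mm wide; open, the fingers measure 114 mm over their backs; the gripper's body (76 mm by 85 mm) begins 54 mm behind the grasp point. The pads swing forward as they close: fully open they stand 13 mm farther back than shut.
Start: joints at [1.267, 0.314, -0.047, 1.21, 0, 1.571], TCP at [0.179, 0.573, 0.242] pointing down, gripper open.
Joint ranges: [-2.67, 2.67], [-0.69, 1.73], [-1.03, 1.25], [-2.08, 2.16], [-1.42, 1.45], [-3.14, 3.14]. Speed limits (rad/s): [2.39, 2.39, 3.01, 3.14, 3.14, 3.14].

## Interface

Orientations are given as a unit quaternion [w, x, y, z].
In Python, from rig import sense, capture, camera_params, sign_off gives the robot as it stands.
- The arm moves only by the tool play_rows, never from a script. Its argument "plan" is a list of rows, each a list of 5 numbers: the shift along the world's x, y, z in units of 0.25 m (1.0 is 0.25 m), then the turn about the world's z in units of 180 degrees (1.0 is 180 degrees), then the closure, from -1 (fully open) to 1 (shut), so that 0 is half open. A call has 1 to 20 rows; each row shifts and turns the commanded pose from where the row before left it; what a row does not reach is not made up. A row lasts 1/8 s, in which the tool goes at most 62.5 mm and 10.7 degrees, less where a joint would pass 70% of its speed; a pose out of reach is approached as far as the arm can. A call with a number of a shift or a turn outside -1 to 1 is refused whole. A call with a gripper value outside its range is refused whole. The fingers move at their own pace and stop on an object; the grip force is fixed at half the most. Time passes only in rows, so rows that do not move let the fingers close. It gives the time, the measured TCP pose, the force, the opening and the grip force at its end, in the units of the state.
- sense(): the state, without advancing time (a new reading comes with each control period).
- capture(name): name is "side" or "top"; returns (picture, depth): 384x512x3 uint8, red, green, blue; 384x512 float32, m along the optical axis (not along the pixel's ray), 0 where there is no reading.
- camera_params(name): a dict with "fx", "fy", "cx", "cy" (pixels), "T" (4x4, takes a point from camera to world coordinates). Camera axes: x right, y up, looking along -z (the intrinsics and any distortion apply to the point x, -y, -z); pixel columns grow to the right and rows downward; lengths in m; the calibration is good to about 2 mm. A picture is of the moment at which its call begins. camera_params takes no time and is no camera call.
- sign_off(): hands the job in; it is judged then, once.
The state is a dict: "t": time; "joints": joint angles; "joint_velocities": joint speeds; "joint_torque": joint torques, N m; "tool_pos": TCP position; "orientation": TCP orientation; "ft_force": force on the tool from outside, world axes, zero at the start; "torque": the same for the moment, N m; "opening": finger opening in m; "finger_force": force on a finger pad.
Only numpy, scipy, OpenCV 4.12 (cv2) and the standard library are available. Lean on these libraries where they do the work, as an engineer would, in place of code of your own. Each camera call takes 0.05 s, during which the arm holds its last target. There are 200 camera calls.

## Task

The mesh guard round the run-in rig is bolted shut, but the bolt sags and the stop pin under its nose hooks behind the bent-up lip of the keeper: take the bolt by its ball knob, lift it so that the pin passes over the lip, and draw it all the way back without forcing it against the keeper. Then swing the gate ajar towards you, about a hand's width (roughly 10 cm at its free edge), so that the fitter can reach in to the coupling; the gate shuts itself, so finish while still holding it there, steady, with the bolt still drawn. Leave the hammer, spanner and gear on the bench alone.

Things in the scene. Friction and masses are not known exactly. Their poses are not given: they have to be found in the camera images.
- gate_leaf: The gate: dark grey frame of 25 mm square tube with wire mesh, 300 mm wide, 30 to 200 mm above the bench, 0.85 kg. Origin on the bench straight under the bolt's snug strap, in mid-thickness; x level, square to the gate, away from the robot into the guard; y along the gate towards the hinge; z up. In it the hinge pin is at x -18, y +186 mm, the free edge at y -122 mm.
- gate (a joint): Opening of the gate, rad: 0 shut, positive swings its free edge towards the robot (clockwise seen from above), up to 1.7. A spring shuts it: 0.5 N m when shut plus 1.4 N m per rad (4.5 N at the knob at 0.3 rad). The free edge is 308 mm from the hinge pin: 0.33 rad is a gap of 10 cm. The bolt in the keeper locks it.
- gate_hinge (a point): Point on the hinge pin's upright axis, 200 mm above the bench; fixed.
- gate_edge (a point): Top of the gate's free edge, 200 mm above the bench.
- bolt: The barrel bolt: plain steel rod 16 mm thick along the top of the gate, 232 mm long, 0.3 kg, its axis 221 mm above the bench in the snug strap. Origin on the rod's axis, in the snug strap when fully shot; y along the rod away from the nose (drawing direction), z up square to the rod. Nose end at y -194, stop pin at y -182, ball knob at y -88 mm.
- bolt_knob (a point): Centre of the bolt's black ball knob, 28 mm across, on a 10 mm upright stem, 50 mm above the rod's axis and about 265 mm above the bench; free all round and above. Below it lie only the rod (its top 42 mm under the ball's centre) and, beside it, the straps.
- bolt_pin (a point): Lower tip of the stop pin: 6 mm thick pin through the rod near its nose, with a round end, hanging 10 mm below the rod.
- bolt_draw (a joint): How far the bolt is drawn back along its rod, m: 0 fully shot, 0.0565 fully back (pin against the gate's edge). The nose is clear of the keeper from about 0.050 on. It rubs with about 2.5 N and stays where it is left.
- bolt_tilt (a joint): Tilt of the rod about the snug strap, rad: 0 level, positive nose up. By its own weight it sags to -0.06, where it lies on the bottom of the tall strap; it can be lifted to about 0.07 in the keeper, where it meets the bridge. Lifting at the knob takes about 4 N and must be kept up, or the nose drops again.
- keeper: The keeper: plain steel loop fixed on the bolt post beside the gate's free edge; the bolt's nose stands in it. Origin in the middle of its base plate's underside, axes as the shut gate's. Inside 24 mm wide (x -12 to 12), floor 3 mm and underside of the bridge 58 mm above the origin; the loop runs from y -14 to +2 mm. It sits up to 2 mm higher or lower from case to case.
- keeper_lip (a point): Middle of the top edge of the keeper's bent-up lip, on the loop's gate side: 26 mm wide across the rod, 4 mm thick along it. At the start the pin's tip hangs 5 to 10 mm below this edge and 13 to 36 mm beyond it; the pin can only be drawn past with its tip above this edge. The bolt must never press on the keeper with 30 N.
- hammer: Bystander: hand hammer lying on the bench in front of the gate, to the left; not to be moved.
- spanner: Bystander: steel spanner lying on the bench, to the right; not to be moved.
- gear: Bystander: steel gear wheel 78 mm across and 26 mm high lying flat on the bench in front of the gate; the gate passes above it; not to be moved.
- guard: The fixed mesh guard round motor, coupling and gearbox; same origin and axes as the shut gate. The roof of mesh, 195 mm high, lies behind the gate. Guide straps for the bolt stand on the gate's top rail: a snug one at y 0 (top 234 mm above the bench; the bolt tilts about it) and a tall one at y -117 mm (top 243 mm, just at the gate's free edge). The post with the keeper is at y -163 mm.

How it is judged:
By the outcome, as a careful person would: the job done as asked, in the order asked, and still so for the second after the job is handed in, while the arm keeps its last pose, push and grip.
It also fails if it takes over 34 s, if anything falls off the work surface, if the arm or the gripper's body presses on something with over 40 N, if the wrist force passes 120 N, or if a joint passes its speed limit or range.

## Working session

There is one attempt and no reset: what is moved stays moved. The work goes in short steps, Python scripts to look and compute and a tool call to move; the robot and the scene stay as the last step left them, time stands still between calls to the robot, and variables do not carry over. Pictures are saved under pics/ and viewed, at most 10 in all, crops included, and the job is handed in when it is done.

Besides the shell and the picture viewer there is one more tool, called after "Emit:" as name(argument=value, ...) on one line, values as JSON. play_rows: Moves the arm, as the interface text tells. Shifts and turns lie within -1 to 1; 1 stands for 0.25 m of shift or 180 degrees of turn. Its arguments: {"type":"object","properties":{"plan":{"type":"array","items":{"type":"array","items":{"type":"number"}}}},"required":["plan"]}

```bash
mkdir -p pics
cat > h.py <<'E'
import numpy as np, cv2
from rig import sense, capture, camera_params, sign_off
def world(name, d, u, v):
    p=camera_params(name); x=(u-p['cx'])/p['fx']*d; y=(v-p['cy'])/p['fy']*d
    P=np.stack([x,-y,-d,np.ones_like(d)],-1); return (P@p['T'].T)[...,:3]
def cloud(name,d):
    v,u=np.mgrid[:384,:512].astype(float); return world(name,d.astype(float),u,v)
def save(n,im): cv2.imwrite('pics/'+n+'.png',im[...,::-1])
E
python3 - <<'E'
from h import *
s=sense(); print({k:np.round(v,3) for k,v in s.items()})
ims=[]
for n in ('side','top'):
    im,d=capture(n); save(n+'0',im); np.savez(n+'0.npz',im=im,d=d)
    p=camera_params(n); print(n,{k:(np.round(v,3)) for k,v in p.items()})
E
```

```text
{'t': np.float64(0.0), 'joints': array([ 1.267,  0.314, -0.048,  1.21 , -0.   ,  1.571]), 'joint_velocities': array([-0.   , -0.002, -0.   ,  0.002,  0.   ,  0.002]), 'joint_torque': array([ 0.0000e+00, -5.3959e+01,  3.3975e+01,  1.9000e-02,  0.0000e+00,
       -0.0000e+00]), 'tool_pos': array([0.179, 0.572, 0.241]), 'orientation': array([-0.   ,  0.151,  0.988, -0.001]), 'ft_force': array([-0.154, -0.432, -0.169]), 'torque': array([-0.038,  0.004,  0.011]), 'finger_force': np.float64(0.0), 'opening': np.float64(0.085)}
side {'fx': np.float64(456.723), 'fy': np.float64(456.723), 'cx': np.float64(258.14), 'cy': np.float64(187.611), 'T': array([[ 0.996,  0.073, -0.049,  0.473],
       [-0.086,  0.704, -0.705, -0.904],
       [-0.017,  0.706,  0.708,  1.114],
       [ 0.   ,  0.   ,  0.   ,  1.   ]])}
top {'fx': np.float64(353.909), 'fy': np.float64(353.909), 'cx': np.float64(250.785), 'cy': np.float64(197.491), 'T': array([[-7.000e-03,  9.880e-01, -1.510e-01,  3.910e-01],
       [-1.000e+00, -6.000e-03,  7.000e-03, -1.000e-03],
       [ 5.000e-03,  1.520e-01,  9.880e-01,  1.199e+00],
       [ 0.000e+00,  0.000e+00,  0.000e+00,  1.000e+00]])}
```

View pics/side0.png

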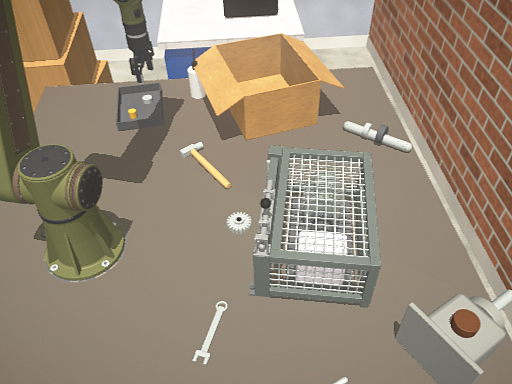

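View pics/top0.png

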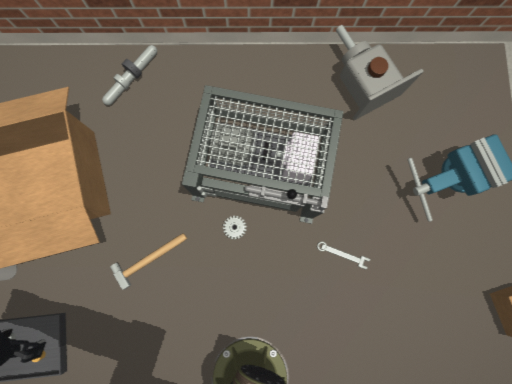

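Side view: black knob at about (265,203) on the gate's top, keeper end near (262,250). Top view: knob at about (292,194), bolt running from about (245,190) to (325,200). Next I'll get the geometry and zoomed crops.

Run:
```python
from h import *
K={}
for n,(u0,v0,u1,v1) in dict(side=(235,140,305,300),top=(180,165,345,235)).items():
    z=np.load(n+'0.npz'); im,d=z['im'],z['d']; C=cloud(n,d)
    sub=im[v0:v1,u0:u1]
    save(n+'crop',cv2.resize(sub,None,fx=4.8 if n=='top' else 3.7,fy=4.8 if n=='top' else 3.7,interpolation=cv2.INTER_CUBIC))
    h=C[...,2]
    m=((im.max(-1)<55)&(h>0.235)).astype(np.uint8); m[:v0]=0;m[v1:]=0;m[:,:u0]=0;m[:,u1:]=0
    nn,l,st,ce=cv2.connectedComponentsWithStats(m)
    for i in range(1,nn):
        if st[i,4]>8: print(n,st[i],ce[i],np.round(C[l==i].mean(0),4),h[l==i].max())
    # high points along gate top: > .205
    q=(h>0.205)&(h<0.29); q[:v0]=0;q[v1:]=0;q[:,:u0]=0;q[:,u1:]=0
    P=C[q]; c=P[:,:2].mean(0); w,V=np.linalg.eigh(np.cov(P[:,:2].T)); a=V[:,1]*np.sign(V[1,1])
    t=(P[:,:2]-c)@a; print(n,len(P),'c',c,'axis',a,'ang',np.degrees(np.arctan2(-a[0],a[1])),t.min(),t.max())
```

```text
side 628 c [ 0.54244481 -0.13180473] axis [0.20427392 0.97891377] ang -11.786998086693167 -0.08682186697352023 0.14504436913139493
top [287 189  10  10  73] [291.30136986 193.78082192] [ 0.5418 -0.1147  0.2758] 0.282019675445625
top 636 c [ 0.54207365 -0.11384114] axis [0.20248269 0.97928584] ang -11.682177830254219 -0.10231175157793358 0.1258764935058408
```

View pics/topcrop.png

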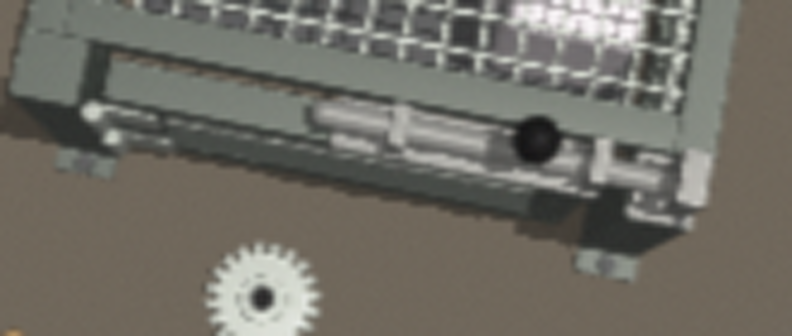

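View pics/sidecrop.png

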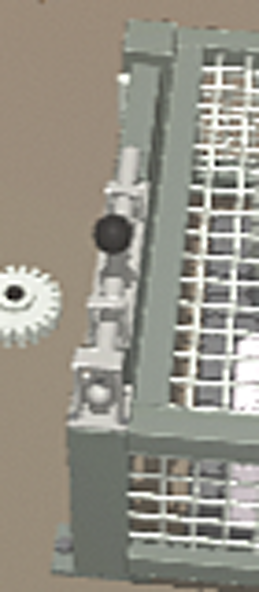

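Top crop: knob ball at crop (538,138), nose in the keeper at the right (about (690,175)), tall strap at (600,160). Side crop: knob at (112,233), keeper loop around (98,385). The gate is turned about -11.7°, with the hinge at the left. Next I'll triangulate the knob.

```bash
cat >> h.py <<'E'
def knob(ims, box=None):
    A=np.zeros((3,3));b=np.zeros(3);out=[]
    for n,im in ims.items():
        p=camera_params(n); B=box[n]; m=np.zeros(im.shape[:2],np.uint8)
        m[B[1]:B[3],B[0]:B[2]]=(im.max(-1)<60)[B[1]:B[3],B[0]:B[2]]
        nn,l,st,ce=cv2.connectedComponentsWithStats(m); i=1+st[1:,4].argmax()
        u,v=ce[i]; out.append((n,np.round(ce[i],1),st[i]))
        r=p['T'][:3,:3]@[(u-p['cx'])/p['fx'],-(v-p['cy'])/p['fy'],-1]; r/=np.linalg.norm(r)
        M=np.eye(3)-np.outer(r,r); A+=M; b+=M@p['T'][:3,3]
    return np.linalg.solve(A,b),out
E
python3 - <<'E'
from h import *
ims={n:np.load(n+'0.npz')['im'] for n in('side','top')}
P,o=knob(ims,dict(side=(257,195,274,212),top=(283,186,300,202))); print(P,o)
z=np.load('side0.npz'); C=cloud('side',z['d']); print(C[199:209:2,261:270:2].round(3)[...,:].tolist())
E
```

```text
[ 0.54369035 -0.11668431  0.26125062] [('side', array([264.6, 204.6]), array([261, 200,   9,   8,  19], dtype=int32)), ('top', array([291.4, 193.7]), array([287, 189,  10,  10,  75], dtype=int32))]
[[[0.555, 0.154, -0.003], [0.539, -0.112, 0.277], [0.544, -0.116, 0.281], [0.549, -0.115, 0.279], [0.555, -0.111, 0.275]], [[0.534, -0.115, 0.273], [0.539, -0.117, 0.276], [0.544, -0.121, 0.279], [0.548, -0.123, 0.28], [0.554, -0.12, 0.276]], [[0.533, -0.123, 0.275], [0.538, -0.123, 0.275], [0.543, -0.124, 0.275], [0.549, -0.121, 0.271], [0.553, -0.125, 0.275]], [[0.533, -0.121, 0.265], [0.538, -0.125, 0.269], [0.543, -0.126, 0.27], [0.548, -0.128, 0.272], [0.553, -0.127, 0.27]], [[0.551, 0.116, -0.001], [0.538, -0.128, 0.265], [0.543, -0.128, 0.264], [0.548, -0.127, 0.263], [0.557, -0.089, 0.221]]]
```

Emit:
play_rows(plan=[[0,0,0.18,0,-1],[0,0,0.18,0,-1],[0.112,-0.212,0,-0.036,-1],[0.112,-0.212,0,-0.036,-1],[0.112,-0.212,0,-0.036,-1],[0.112,-0.212,0,-0.036,-1],[0.112,-0.212,0,-0.036,-1],[0.112,-0.212,0,-0.036,-1],[0.112,-0.212,0,-0.036,-1],[0.112,-0.212,0,-0.036,-1],[0.112,-0.212,0,-0.036,-1],[0.112,-0.212,0,-0.036,-1],[0.112,-0.212,0,-0.036,-1],[0.112,-0.212,0,-0.036,-1],[0.112,-0.212,0,-0.036,-1],[0,0,0,0,-1],[0,0,0,0,-1]])

```text
t: 2.22
tool_pos: [0.543, -0.1164, 0.3317]
orientation: [-0.001, 0.775, 0.632, -0.0]
ft_force: [-0.6, -0.2, -0.6]
opening: 0.0854
finger_force: 0.0
```

Emit:
play_rows(plan=[[0,0.003,-0.1,0,-1],[0,0,-0.1,0,-1],[0,0,-0.1,0,0],[0,0,0,0,0.2],[0,0,0,0,0.2],[0,0,0,0,0.2],[0,0,0,0,0.25],[0,0,0,0,0.25]])

```text
t: 3.22
tool_pos: [0.5437, -0.1158, 0.2577]
orientation: [0.0, 0.775, 0.632, 0.0]
ft_force: [-1.1, 1.4, 0.1]
opening: 0.0322
finger_force: 0.0
```

Run:
```python
from h import *
a=capture('side')[0]; b=capture('top')[0]
a=cv2.resize(a[150:270,220:320],None,fx=4,fy=4,interpolation=cv2.INTER_CUBIC); b=cv2.resize(b[150:270,240:340],None,fx=4,fy=4,interpolation=cv2.INTER_CUBIC)
save('grasp1',np.hstack([a,b])); s=sense(); print(s['ft_force'],s['opening'],s['finger_force'],s['tool_pos'])
```

```text
[-0.53851964  0.62455296  0.94972131] 0.031660121501133544 0.0 [ 0.54356904 -0.11581721  0.25746367]
```

View pics/grasp1.png

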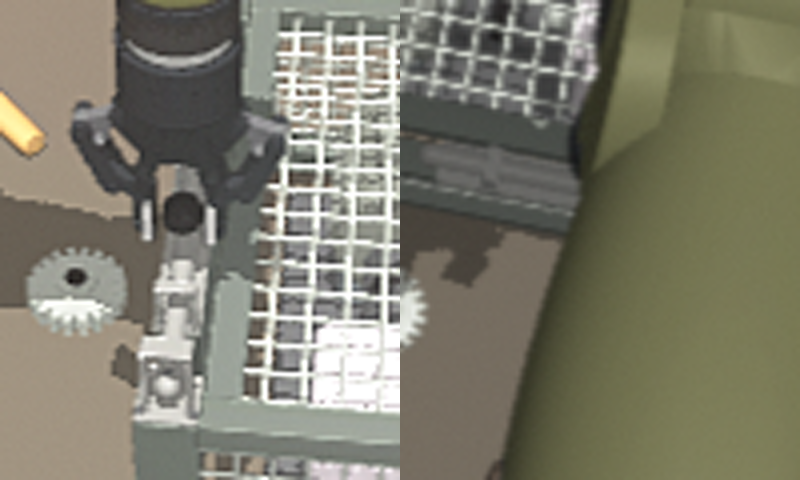

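Left half (side view): knob at crop (182,212) between the pads at (147,218) and (210,222), so it sits about 1–2 mm off centre towards +x. I'll shift 1 mm and close gently.

Emit:
play_rows(plan=[[0.004,-0.001,0,0,0.28],[0,0,0,0,0.3],[0,0,0,0,0.32],[0,0,0,0,0.33]])

```text
t: 3.82
tool_pos: [0.5445, -0.116, 0.2573]
orientation: [-0.0, 0.775, 0.632, -0.0]
ft_force: [0.5, -0.3, -0.4]
opening: 0.0284
finger_force: 0.0
```

Emit:
play_rows(plan=[[0,0,0,0,0.4],[0,0,0,0,0.6],[0,0,0,0,1],[0,0,0,0,1]])

```text
t: 4.32
tool_pos: [0.5447, -0.1161, 0.2576]
orientation: [0.0, 0.775, 0.632, 0.0]
ft_force: [-0.2, -1.1, 2.5]
opening: 0.0255
finger_force: 58.7
```

Emit:
play_rows(plan=[[0.001,0.0045,0.008,0,1],[0.001,0.0045,0.008,0,1],[0.001,0.0045,0.008,0,1],[0.001,0.0045,0.008,0,1],[0,0,0,0,1],[0,0,0,0,1]])

```text
t: 5.08
tool_pos: [0.5453, -0.1113, 0.265]
orientation: [-0.0, 0.775, 0.632, -0.0]
ft_force: [1.0, -0.3, -6.9]
opening: 0.0252
finger_force: 59.2
```

Run:
```python
from h import *
ims={n:capture(n) for n in('side',)}
s=sense(); print(s['ft_force'],s['torque'],s['opening'],s['tool_pos'])
im=ims['side'][0]; im0=np.load('side0.npz')['im']
f=lambda a:cv2.resize(a[190:260,245:285],None,fx=8,fy=8,interpolation=cv2.INTER_CUBIC)
save('lift1',np.hstack([f(im0),f(im)]))
```

```text
[ 1.28812485 -1.42020988 -6.08607677] [-0.39306317 -0.28366087 -0.03612472] 0.024927952669224665 [ 0.5452863  -0.11125023  0.26498965]
```

View pics/lift1.png

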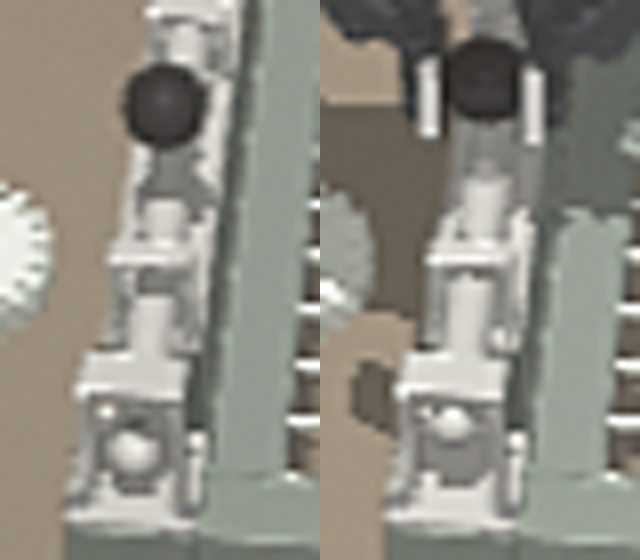

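Left is before, right is after. The nose in the keeper rose from crop row 450 to 422, and the knob moved up with the pads without slipping. The tilt is about +0.025 rad, so the pin tip is up about 15 mm, clear of the lip. Now I'll draw it in batches, watching the force.

Emit:
play_rows(plan=[[0.0025,0.012,-0.0003,0,1],[0.0025,0.012,-0.0003,0,1],[0.0025,0.012,-0.0003,0,1],[0.0025,0.012,-0.0003,0,1]])

```text
t: 5.62
tool_pos: [0.5479, -0.0993, 0.2649]
orientation: [-0.0, 0.775, 0.632, -0.0]
ft_force: [-0.2, -3.0, -4.4]
opening: 0.0251
finger_force: 59.2
```

Emit:
play_rows(plan=[[0.0025,0.012,-0.0003,0,1],[0.0025,0.012,-0.0003,0,1],[0.0025,0.012,-0.0003,0,1]])

```text
t: 6.0
tool_pos: [0.5498, -0.0902, 0.2647]
orientation: [-0.0, 0.775, 0.632, -0.0]
ft_force: [-0.2, -2.0, -5.9]
opening: 0.025
finger_force: 59.2
```

Only the rub shows in the force. Continuing.

Emit:
play_rows(plan=[[0.0025,0.012,-0.0003,0,1],[0.0025,0.012,-0.0003,0,1],[0.0025,0.012,-0.0003,0,1]])

```text
t: 6.38
tool_pos: [0.5517, -0.0813, 0.2645]
orientation: [-0.0, 0.775, 0.632, -0.0]
ft_force: [-0.8, -2.9, -5.7]
opening: 0.025
finger_force: 59.2
```

Emit:
play_rows(plan=[[0.0025,0.012,-0.0003,0,1],[0.0025,0.012,-0.0003,0,1],[0.0025,0.012,-0.0003,0,1]])

```text
t: 6.75
tool_pos: [0.5535, -0.0723, 0.2642]
orientation: [-0.0, 0.775, 0.632, -0.0]
ft_force: [-0.5, -2.4, -6.3]
opening: 0.0251
finger_force: 59.2
```

Emit:
play_rows(plan=[[0.0025,0.012,-0.0003,0,1],[0.0025,0.012,-0.0003,0,1]])

```text
t: 7.0
tool_pos: [0.5549, -0.0672, 0.2647]
orientation: [0.001, 0.775, 0.632, -0.001]
ft_force: [-2.1, -6.8, 0.2]
opening: 0.0253
finger_force: 59.6
```

Forces changed (y -6.8 N, the weight off the knob). I'll check whether that is the back stop or a snag.

Run:
```python
from h import *
im,d=capture('side'); s=sense(); print(s['ft_force'],s['tool_pos'])
save('draw1',cv2.resize(im[175:265,235:305],None,fx=6.5,fy=6.5,interpolation=cv2.INTER_CUBIC))
```

```text
[-1.82038519 -4.80481773 -2.65173408] [ 0.55506028 -0.06694969  0.26491108]
```

View pics/draw1.png

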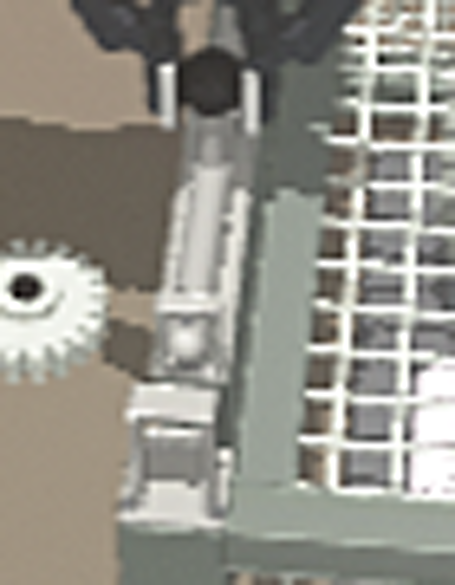

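Run:
```python
from h import *
def cast(n,u,v,z):
    p=camera_params(n); r=p['T'][:3,:3]@[(u-p['cx'])/p['fx'],-(v-p['cy'])/p['fy'],-1]; o=p['T'][:3,3]; return o+r*(z-o[2])/r[2]
a=np.array([.203,.979])
for l,n,u,v,z in [('snug','top',263.3,191,.234),('tall','top',305.2,197.9,.243),('knob0','top',291.4,193.7,.265),('noseNow','side',263.8,228.1,.224),('tallside','side',235+190/6.5,175+303/6.5,.243),('bridge gate-edge?','side',235+178/6.5,175+388/6.5,.26)]:
    q=cast(n,u,v,z); print(l,q.round(4),(q[:2]@a).round(4))
print('knob now',np.array([.5551,-.0669])@a)
```

```text
snug [ 0.5569 -0.0425  0.234 ] 0.0715
tall [ 0.5355 -0.1565  0.243 ] -0.0445
knob0 [ 0.5438 -0.1163  0.265 ] -0.0035
noseNow [ 0.5361 -0.1628  0.224 ] -0.0505
tallside [ 0.5379 -0.1577  0.243 ] -0.0452
bridge gate-edge? [ 0.5283 -0.2128  0.26  ] -0.1011
knob now 0.047190200000000015
```

The nose sits just past the tall strap at crop (187,345), with a clear gap to the keeper bridge at (175,395). Forces and geometry both fit the bolt being fully back, after starting about 11 mm drawn. Now I'll swing the gate on an arc about the hinge, at about (0.581, 0.148).

Emit:
play_rows(plan=[[-0.0257,0.0039,0,-0.0095,1],[-0.0257,0.0039,0,-0.0095,1],[-0.0254,0.0054,0,-0.0095,1],[-0.0254,0.0054,0,-0.0095,1]])

```text
t: 7.55
tool_pos: [0.5306, -0.0626, 0.2651]
orientation: [0.002, 0.812, 0.584, 0.001]
ft_force: [2.5, -4.9, -5.0]
opening: 0.025
finger_force: 59.3
```

```bash
python3 -c "
from rig import sense
s=sense();print(s['ft_force'],s['torque'],s['tool_pos'],s['opening'])"
```

```text
[ 2.50871376 -4.8545537  -5.03029565] [-1.36569831 -0.54457637 -0.12138607] [ 0.53056818 -0.06262268  0.26508634] 0.025006518563155024
```

Emit:
play_rows(plan=[[-0.025,0.007,0,-0.0095,1],[-0.025,0.007,0,-0.0095,1],[-0.0246,0.0084,0,-0.0095,1],[-0.0246,0.0084,0,-0.0095,1]])

```text
t: 8.05
tool_pos: [0.5057, -0.0551, 0.2651]
orientation: [0.002, 0.845, 0.534, 0.001]
ft_force: [1.9, -6.4, -5.1]
opening: 0.0249
finger_force: 59.3
```

Emit:
play_rows(plan=[[-0.024,0.0098,0,-0.0095,1],[-0.024,0.0098,0,-0.0095,1],[-0.0236,0.0108,0,-0.0095,1],[0,0,0,0,1],[0,0,0,0,1],[0,0,0,0,1]])

```text
t: 8.8
tool_pos: [0.4878, -0.0476, 0.2651]
orientation: [0.002, 0.868, 0.496, 0.001]
ft_force: [0.8, -7.0, -5.2]
opening: 0.0251
finger_force: 59.3
```

Run:
```python
from h import *
a,da=capture('side'); b,db=capture('top'); s=sense(); print(s['ft_force'],s['tool_pos'],s['joint_velocities'].round(3))
np.savez('fin.npz',a=a,b=b,da=da,db=db)
f=lambda a,u,v:cv2.resize(a[v:v+130,u:u+100],None,fx=4,fy=4,interpolation=cv2.INTER_CUBIC)
save('open1',np.hstack([f(a,215,150),f(b,230,160)]))
```

```text
[ 1.72050122 -6.70633532 -4.56554018] [ 0.48774734 -0.04759733  0.26505599] [ 0.     0.001 -0.    -0.001 -0.    -0.   ]
```

View pics/open1.png

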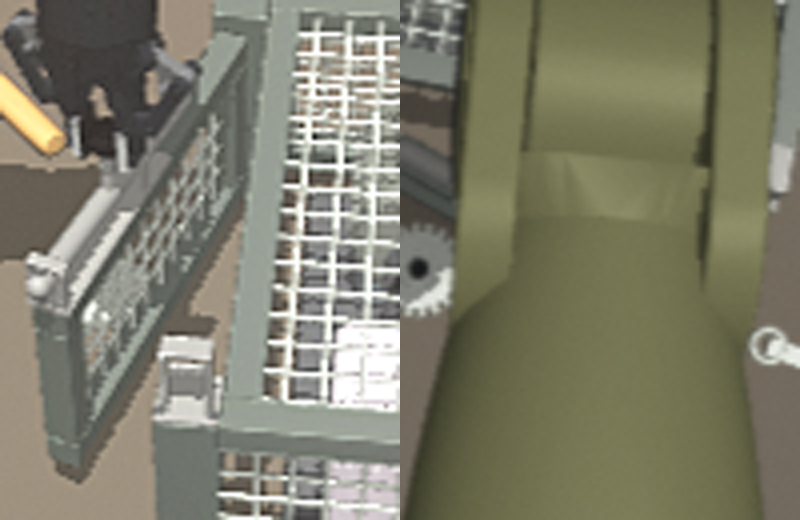

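Side half: the gate stands open with its free edge top at crop (65,300), well off the keeper at (185,370). The nose sits at the tall strap, so the bolt is still fully drawn. The knob's travel gives 0.325 rad, about 10 cm. The arm is still and holding, so I'll hand in.

```bash
python3 -c "
from rig import sign_off
print(sign_off())"
```

```text
the job is handed in; nothing more can be done
None
```

I lifted the bolt over the keeper's lip, drew it fully back, and handed the job in with the gate held about 10 cm ajar; highest wrist force read was about 7 N, and the arm never went near the hammer, spanner or gear.

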